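Close the watercolour box and snap its hook home

ROBOT

A 6-joint arm with a two-finger parallel gripper is mounted at the origin on the work surface. World frame = base frame: x ahead of the robot, y to its left, z up, the work surface at z = 0. Lengths are in m, angles in rad, forces in N, time in s.
With the tool pointing down it reaches from about 0.35 to 0.725 m from the base axis. Payload 4.3 kg.
Tool frame: the origin (TCP) lies at the very end of the fingers, on their centre line; the grasp point (between the pads) lies 19 mm behind it; z points along the fingers, y is the direction in which the jaws open and shut (so a half turn about z gives the same grasp; the last joint's range is limited). The gripper opens to 85 mm and grips with 20 to 120 N. Pads are 22 mm wide; open, the fingers measure 114 mm over their backs; the gripper's body (76 mm by 85 mm) begins 54 mm behind the grasp point. The pads swing forward as they close: fully open they stand 13 mm farther back than shut.
Start: joints at [-1.394, 0.377, 0.081, 1.274, 0, 1.46], TCP at [0.163, -0.552, 0.231] pointing down, gripper open.
Joint ranges: [-2.72, 2.72], [-0.84, 1.66], [-1.02, 1.22], [-1.77, 2.12], [-1.37, 1.28], [-3.14, 3.14]. Speed limits (rad/s): [2.57, 2.57, 3.14, 3.14, 3.14, 3.14].

INTERFACE

Orientations are given as a unit quaternion [x, y, z, w].
In Python, from plant import manip gives the robot as it stands.
- The arm moves only by the tool send_rows, never from a script. Its argument "increments" is text: rows parted by semicolons, each of 6 numbers parted by spaces: the shift along the world's x, y, z as a fraction of full scale, then the turn, a rotation vector about the world's x, y, z as a fraction of full scale. A call has 1 to 12 rows; each row shifts and turns the commanded pose from where the row before left it; what a row does not reach is not made up. Full scale, the value 1, is 0.02 m for a shift and 0.15 rad for a turn. A row lasts 1/10 s, in which the tool goes at most 50 mm and 8.59 degrees, less where a joint would pass 70% of its speed; a pose out of reach is approached as far as the arm can. A call with a number of a shift or a turn outside -1 to 1 is refused whole. A call with a gripper value outside its range is refused whole. "hand" is the opening, from -1 (shut) to 1 (fully open), so that 0 is half open, set as the call begins (left out, the last holds). The fingers move at their own pace and stop on an object; the grip force is fixed at half the most. Time passes only in rows, so rows that do not move let the fingers close. It gives the time, the measured TCP pose, the force and the opening at its end, in the units of the state.
- manip.state(): the state, without advancing time (a new reading comes with each control period).
- manip.capture(name): name is "scene" or "top" or "wrist"; returns (picture, depth): 384x512x3 uint8, red, green, blue; 384x512 float32, m along the optical axis (not along the pixel's ray), 0 where there is no reading.
- manip.camera_model(name): a dict with "fx", "fy", "cx", "cy" (pixels), "view" (4x4, takes a point from world to camera coordinates). Camera axes: x right, y down, z forward; pixel columns grow to the right and rows downward; lengths in m; the calibration is good to about 2 mm. A picture is of the moment at which its call begins: read the wrist's pose just before it. camera_model takes no time and is no camera call; for the wrist camera it gives the pose at the moment of the call.
- manip.job_done(): hands the job in, once; it reports no verdict.
Trained networks look in the newest picture that a camera, given by its name, has taken for a name from the list of things; names that differ only in an ending like _2 or _b are one class to them, and where a whole thing is asked for, a point or a joint stands for the part that bears it (a point fixed in the world has none). Each returns a list of dicts, best first, with "conf" (0 to 1); they miss things now and then, are a little off and sometimes report something else, mostly with a low value. They report only what shows in the picture. A call takes as long as a camera call.
- manip.spot_in(camera, thing): "position" ([column, row] in pixels, amid what is visible of it).
- manip.spot_point(camera, thing): "position" ([column, row] in pixels: a listed point, or the origin of a listed thing).
The state is a dict: "time_s": time; "joint_pos": joint angles; "dq": joint speeds; "joint_torque": joint torques, N m; "tcp_pos": TCP position; "eef_rot": TCP orientation; "force": force on the tool from outside, world axes, zero at the start; "ft_torque": the same for the moment, N m; "grip_width": finger opening in m.
Only numpy, scipy, OpenCV 4.12 (cv2) and the standard library are available. Lean on these libraries where they do the work, as an engineer would, in place of code of your own. Each camera call takes 0.05 s, during which the arm holds its last target. There are 200 camera calls.

TASK

Close up the watercolour box: push its lid fully shut, then swing the brass hook over the lid until it snaps past the spring catch and stays there, caught and home. Be gentle: push only as hard as the snap needs, do not ram the box or its hook, and leave the brush, tape, ink jar and eraser beside it where they are.

Things in the scene. Friction and masses are not known exactly. Their poses are not given: they have to be found in the camera images.
- paintbox: Wooden watercolour box, fixed, 130 (x) x 220 (y) x 45 mm without the lid; origin under its centre, z up. Hinge along its -x side, towards the robot; hook on its +x side, on a dark block 36 x 50 x 53 mm. Wedge and stop are on an adjustable plate, so home lies up to 5 mm (at the knob) before or past square to the hinge: go by feel. Let go before the snap, the wedge drives the hook back out.
- lid (a joint): Angle of the pale wooden lid (130 x 220 x 10 mm), 0 = fully shut, 1.57 = upright, grows as it opens; starts between 0.9 and 1.4. Its stiff hinge leaves it wherever it is put (about 2 to 4 N at the free edge to move it), so it must be pressed down until it seats. When shut its top is 55 mm above the table.
- lid_hinge (a point): Middle of the lid's hinge line, 65 mm to -x of the box centre and 45 mm above the table; the hinge line is parallel to the box's y axis.
- lid_edge (a point): Middle of the lid's free edge, on the lid's outer face (top face when shut), 130 mm from the hinge.
- hook: Brass hook turning on an upright pivot on the dark block; origin on the pivot (x 85, y -40, z 65.5 mm in the box frame), its flat bar (8 mm wide, 6 mm thick, 62 mm long) along its own -x, z up. Starts 1.5 to 2.0 rad open: bar about along the box's +y. To close, it turns anticlockwise seen from above until the bar lies over the shut lid, about along the box's -x, against a brass stop.
- hook_knob (a point): Centre of the top of the red upright knob on the hook's bar, to be pushed sideways: 12 mm across, 55 mm from the pivot, its top 93.5 mm above the table, the bar's top 68.5 mm. Under 1 N moves it, until the last 0.35 rad, where the bar rides up a sprung steel wedge on the lid (42 mm from the pivot, standing 7 mm high): some 4 to 8 N at the knob, then it snaps. Keep under 15 N.
- brush: Loose flat wash brush, 170 mm long, lying on the table at the box's -y side; origin at its middle on the underside. Bystander.
- tape: Loose yellow roll of tape, 84 mm across, 24 mm high, lying at the box's +y side; origin under its centre. Bystander.
- ink: Loose green ink jar, 48 mm across, 75 mm high, at the box's -y side beyond the brush; origin under its centre. Bystander.
- eraser: Loose white eraser, 55 x 30 x 16 mm, at the box's +y side beyond the tape; origin under its centre. Bystander.

How it is judged:
On the way, in this order (a step that is already met when the one before it is completed fails the run):
1. the lid is fully shut (within 0.02 rad) (value of joint lid below 0.02 rad), for 0.2 s.
2. the hook is home against its stop (its bar within 0.14 rad of square over the lid) with the lid shut (value of joint lid below 0.02 rad and angle between the x axis of hook and the x axis of paintbox, either way round below 0.14 rad), for 0.2 s.
At the end, for the whole second after the job is handed in: Lid shut within 0.02 rad and hook caught behind its spring catch (bar within 0.14 rad of square over the lid; an uncaught hook springs out farther than that), both at rest, for a second after the robot has let go (all of step 2 and velocity of joint lid between -0.05 and 0.05 rad/s and angular speed of hook below 0.05 rad/s); the robot touches nothing.
It fails at once if the box, its lid or its hook is rammed or forced: the robot pushes on it with more than 45 N (contact force between any of the fingers, the arm and paintbox above 45 N).
It fails at once if the hook is forced: it is pushed with more than 20 N (contact force between any of the fingers, the arm and hook above 20 N).
It fails at once if the brush, tape, ink jar or eraser is shifted by more than 25 mm (distance of any of brush, tape, ink, eraser from where it was at the start of the episode above 0.025 m).
It also fails if it takes over 54 s, if anything falls off the work surface, if the arm or the gripper's body presses on something with over 40 N, if the wrist force passes 120 N, or if a joint passes its speed limit or range.

## Working session

There is one attempt and no reset: what is moved stays moved. The work goes in short steps, Python scripts to look and compute and a tool call to move; the robot and the scene stay as the last step left them, time stands still between calls to the robot, and variables do not carry over. Pictures are saved under pics/ and viewed, about 8 in all and at most 12, crops included, and the job is handed in when it is done.

Besides the shell and the picture viewer there is one more tool, called after ">>>" by a JSON object that holds its "api" and its "payload", one argument or row to a line. send_rows: Moves the arm, as the interface text tells. Shift numbers are shares of 0.02 m and turn numbers shares of 0.15 rad, none past 1 either way. Its arguments: {"type":"object","properties":{"increments":{"type":"string"},"hand":{"type":"number"}},"required":["increments"]}

```bash
mkdir -p pics; cat > h.py <<'E'
import numpy as np, cv2
from plant import manip
def world(cam,d,uv,m=None,z=None):
    m=m or manip.camera_model(cam); V=np.linalg.inv(np.array(m["view"]))
    u,v=uv; r=np.array([(u-m["cx"])/m["fx"],(v-m["cy"])/m["fy"],1.])
    if z is not None:
        w=V[:3,:3]@r; k=(z-V[2,3])/w[2]; return V[:3,3]+k*w
    p=d[int(round(v))-1:int(round(v))+2,int(round(u))-1:int(round(u))+2]; p=p[p>0]
    return V[:3,:3]@(r*np.median(p))+V[:3,3] if p.size else None
def save(n,im): cv2.imwrite("pics/"+n+".png",im[:,:,::-1])
E
python3 - <<'E'
from h import *
np.set_printoptions(precision=4,suppress=True)
ims=[]
for c in("scene","top"):
    p,d=manip.capture(c); save(c+"0",p); np.save(c+"0.npy",d)
    for t in("paintbox","lid_hinge","lid_edge","hook","hook_knob","tape","brush","ink","eraser"):
        for r in manip.spot_point(c,t)[:2]:
            print(c,t,round(r["conf"],2),np.round(r["position"],1),world(c,d,r["position"]))
s=manip.state();print(s["time_s"],s["tcp_pos"],s["eef_rot"],s["force"])
a=cv2.imread("pics/scene0.png");b=cv2.imread("pics/top0.png")
cv2.imwrite("pics/both.png",np.vstack([a,b])[:, :]) 
cv2.imwrite("pics/both.png",cv2.resize(np.hstack([a,b]),(800,300)))
E
```

```text
scene paintbox 0.9 [270.9 203.5] [0.5621 0.1038 0.024 ]
scene lid_hinge 0.63 [245.6 174.9] [0.4839 0.087  0.0667]
scene lid_edge 0.62 [267.9 155.9] [0.5147 0.1288 0.1309]
scene hook 0.71 [290.2 214.1] [0.6372 0.0977 0.0687]
scene hook_knob 0.64 [306.9 191.8] [0.625  0.1535 0.0931]
scene tape 0.78 [310.  157.9] [0.488  0.2941 0.0002]
scene brush 0.67 [228.5 256.2] [ 0.6189 -0.0559  0.0197]
scene ink 0.63 [207.1 279.4] [ 0.6494 -0.1272  0.0419]
scene ink 0.17 [334.5 148.3] [0.5047 0.3663 0.0067]
scene eraser 0.5 [333.4 145.9] [0.5013 0.364  0.0145]
scene eraser 0.27 [273.8 203.9] [0.566  0.1095 0.0222]
top paintbox 0.73 [245.1 209.2] [0.5256 0.1043 0.1386]
top paintbox 0.31 [163.3 228.6] [0.4897 0.2954 0.0005]
top lid_hinge 0.88 [249.7 235.5] [0.4771 0.0943 0.0559]
top lid_edge 0.61 [240.4 200.6] [0.54   0.1136 0.1603]
top hook 0.73 [249.4 237.5] [0.475  0.0955 0.0026]
top hook_knob 0.56 [227.4 164.8] [0.6254 0.1468 0.0929]
top tape 0.68 [162.3 229.8] [0.4868 0.2974 0.0013]
top brush 0.8 [315.4 184.6] [ 0.6012 -0.0539  0.0175]
top ink 0.93 [341.5 173.9] [ 0.617  -0.1032  0.0744]
top eraser 0.91 [126.9 226. ] [0.4923 0.375  0.0161]
1.0 [ 0.1627 -0.5516  0.2313] [0.9897 0.1429 0.     0.0001] [0.5524 0.0242 0.4623]
```

View pics/scene0.png

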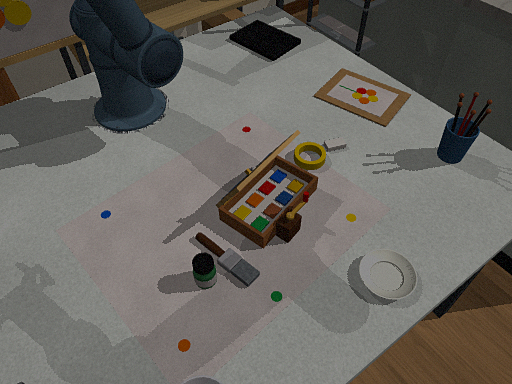

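View pics/top0.png

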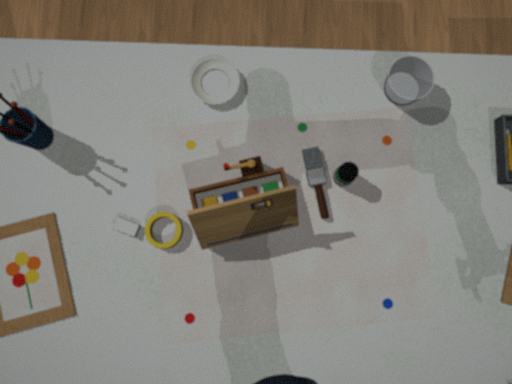

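```bash
python3 - <<'E'
from h import *
np.set_printoptions(precision=4,suppress=True)
# box yaw from rim/lid: cloud
for c in("top","scene"):
    m=manip.camera_model(c);d=np.load(c+"0.npy");V=np.linalg.inv(np.array(m["view"]))
    v,u=np.mgrid[:384,:512];P=np.stack([(u-m["cx"])/m["fx"]*d,(v-m["cy"])/m["fy"]*d,d],-1)@V[:3,:3].T+V[:3,3]
    ok=(d>0)&(P[...,0]>.38)&(P[...,0]<.72)&(P[...,1]>-.04)&(P[...,1]<.25)
    Q=P[ok]
    lid=Q[(Q[:,2]>.075)&(Q[:,0]<.6)]
    print(c,len(lid),lid.min(0),lid.max(0))
    # plane fit
    mu=lid.mean(0);w=np.linalg.svd(lid-mu,full_matrices=False)[2][2];print("lid plane",mu,w)
    # rectangle of box footprint z 0.035-0.05
    for lo,hi in((.038,.049),(.049,.058),(.06,.075)):
        s=Q[(Q[:,2]>lo)&(Q[:,2]<hi)]
        if len(s)>20:print(lo,len(s),cv2.minAreaRect((s[:,:2]*1000).astype(np.float32)))
    k=Q[(Q[:,2]>.085)&(Q[:,0]>.6)];print("knob",len(k),k.mean(0) if len(k) else 0)
E
```

```text
top 3585 [ 0.4591 -0.0089  0.075 ] [0.5753 0.2179 0.1637]
lid plane [0.5173 0.1057 0.1247] [-0.8111 -0.2258  0.5395]
0.038 546 ((555.472412109375, 115.54949951171875), (170.622802734375, 219.92262268066406), 15.682265281677246)
0.049 479 ((556.9027709960938, 116.83061218261719), (174.499267578125, 218.381591796875), 15.662606239318848)
0.06 629 ((555.06689453125, 116.21051025390625), (162.70033264160156, 219.63389587402344), 16.18509864807129)
knob 27 [0.6239 0.15   0.0922]
scene 634 [ 0.4714 -0.0091  0.0757] [0.5764 0.2173 0.1644]
lid plane [0.5419 0.0834 0.1467] [ 0.8004  0.2272 -0.5547]
0.038 954 ((565.4672241210938, 115.75328063964844), (166.29019165039062, 224.6138458251953), 13.430378913879395)
0.049 254 ((575.7694091796875, 57.29426574707031), (189.46620178222656, 55.03502655029297), 31.564668655395508)
0.06 193 ((559.5111083984375, 108.93557739257812), (162.51287841796875, 208.65875244140625), 15.785294532775879)
knob 28 [0.627  0.1483 0.0921]
```

Box centre is about (0.540, 0.112) with yaw 15.6°. The lid is at about 1.0 rad and the knob at (0.625, 0.149), all consistent with the given sizes. I'm moving with the fingers shut and a half turn about z, to a point beside the lid's outer face.

>>> {"api": "send_rows", "payload": {
  "increments": "0.5 1 0.2 0 0 0.6;0.5 1 0.2 0 0 0.6;0.5 1 0.2 0 0 0.6;0.5 1 0.2 0 0 0.6;0.5 1 0.2 0 0 0.6;0.5 1 0 0 0 0.6;0.5 1 0 0 0 0.6;0.5 1 0 0 0 0.6;0.5 1 0 0 0 0.6;0.5 1 0 0 0 0.6;0.5 1 0 0 0 0.6;0.5 1 0 0 0 0.6",
  "hand": -1
}}

```text
time_s: 2.2
tcp_pos: [0.283, -0.3108, 0.2515]
eef_rot: [0.774, 0.633, 0.0, 0.0]
force: [-0.6, -0.6, 0.9]
grip_width: -0.0
```

>>> {"api": "send_rows", "payload": {
  "increments": "0.5 1 0 0 0 0.6;0.5 1 0 0 0 0.6;0.5 1 0 0 0 0.6;0.5 1 0 0 0 0.6;0.5 1 0 0 0 0.6;0.5 1 0 0 0 0.6;0.5 1 0 0 0 0.6;0.5 1 0 0 0 0.6;0.5 1 0 0 0 0.6;0.5 1 0 0 0 0.6;0.5 1 0 0 0 0.6;0.5 1 0 0 0 0.6"
}}

```text
time_s: 3.4
tcp_pos: [0.403, -0.0707, 0.2515]
eef_rot: [0.339, 0.941, 0.0, 0.0]
force: [0.3, 0.3, 0.1]
grip_width: -0.0001
```

>>> {"api": "send_rows", "payload": {
  "increments": "0.4 1 0 0 0 0.6;0.4 1 0 0 0 0.6;0.4 1 0 0 0 0.6;0.4 1 0 0 0 0.6;0.4 1 0 0 0 0.6;0.4 1 0 0 0 0.6;0.4 1 0 0 0 0.6;0.4 1 0 0 0 0.6;0.4 1 0 0 0 0.6;0.4 0.6 0 0 0 0.6;0 0 0 0 0 0.6;0 0 0 0 0 0"
}}

```text
time_s: 4.6
tcp_pos: [0.4828, 0.1209, 0.2512]
eef_rot: [-0.147, 0.989, 0.0, -0.0]
force: [-0.4, -0.0, 1.2]
grip_width: -0.0003
```

>>> {"api": "send_rows", "payload": {
  "increments": "0 0 -1 0 0 0;0 0 -1 0 0 0;0 0 -1 0 0 0;0 0 -1 0 0 0;0 0 -1 0 0 0;0 0 -0.6 0 0 0;0.2 0.05 0 0 0 0;0.2 0.05 0 0 0 0;0.2 0.05 0 0 0 0;0.2 0.05 0 0 0 0;0.2 0.05 0 0 0 0;0 0 0 0 0 0"
}}

```text
time_s: 5.8
tcp_pos: [0.5037, 0.1256, 0.1397]
eef_rot: [-0.147, 0.989, 0.0, 0.001]
force: [0.3, 0.3, -0.2]
grip_width: 0.0005
```

>>> {"api": "send_rows", "payload": {
  "increments": "0.34 0.1 -0.15 0 0 0;0.34 0.1 -0.2 0 0 0;0.34 0.1 -0.2 0 0 0;0.24 0.07 -0.25 0 0 0;0.24 0.07 -0.25 0 0 0;0.24 0.07 -0.25 0 0 0;0.19 0.05 -0.29 0 0 0;0.19 0.05 -0.29 0 0 0;0.19 0.05 -0.29 0 0 0"
}}

```text
time_s: 6.7
tcp_pos: [0.549, 0.1388, 0.0953]
eef_rot: [-0.147, 0.989, 0.0, -0.0]
force: [0.7, -0.6, 1.1]
grip_width: -0.0001
```

```bash
python3 - <<'E'
from h import *
p,d=manip.capture("scene"); save("s1",cv2.resize(p[110:270,180:360],None,fx=3,fy=3))
print(manip.state()["force"])
E
```

```text
[ 1.12444537  0.30363408 -0.47223212]
```

View pics/s1.png

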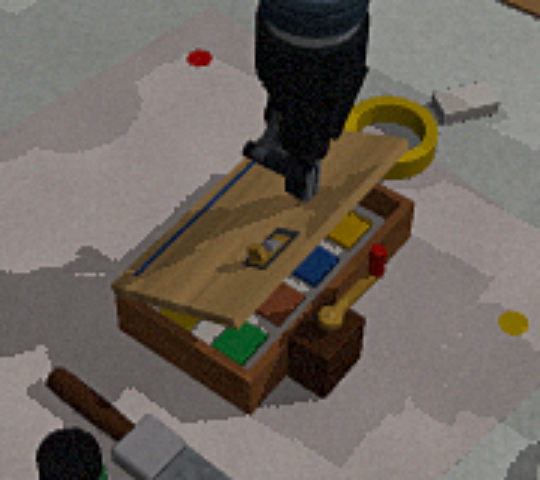

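The lid has swung to about 0.4 rad, with the fingertip at crop (305,195), clear of the wedge at (270,250). I'm continuing down.

>>> {"api": "send_rows", "payload": {
  "increments": "0.13 0.04 -0.32 0 0 0;0.13 0.04 -0.32 0 0 0;0.13 0.04 -0.32 0 0 0;0.07 0.02 -0.25 0 0 0;0.07 0.02 -0.25 0 0 0;0.07 0.02 -0.25 0 0 0;0 0 -0.1 0 0 0;0 0 -0.1 0 0 0;0 0 -0.05 0 0 0;0 0 -0.05 0 0 0;0 0 0 0 0 0"
}}

```text
time_s: 7.85
tcp_pos: [0.5609, 0.1422, 0.0558]
eef_rot: [-0.147, 0.989, 0.0, 0.0]
force: [0.6, -0.9, 0.1]
grip_width: -0.0002
```

>>> {"api": "send_rows", "payload": {
  "increments": "0 0 -0.03 0 0 0;0 0 -0.03 0 0 0;0 0 -0.03 0 0 0;0 0 0 0 0 0"
}}

```text
time_s: 8.25
tcp_pos: [0.5611, 0.1423, 0.0551]
eef_rot: [-0.147, 0.989, 0.0, 0.0]
force: [-2.4, -0.1, 6.9]
grip_width: -0.0001
```

>>> {"api": "send_rows", "payload": {
  "increments": "0 0 -0.03 0 0 0;0 0 -0.03 0 0 0;0 0 0 0 0 0"
}}

```text
time_s: 8.55
tcp_pos: [0.5611, 0.1423, 0.0549]
eef_rot: [-0.147, 0.989, -0.0, 0.001]
force: [-5.3, -0.5, 14.8]
grip_width: -0.0002
```

>>> {"api": "send_rows", "payload": {
  "increments": "0 0 0.5 0 0 0;0 0 1 0 0 0;0 0 1 0 0 0;0 0 1 0 0 0;0 0 1 0 0 0;0.8 0.1 0 0 0 -0.5;1 0.1 0 0 0 -0.5;1 0.1 0 0 0 0;1 0.1 0 0 0 0;0.7 0.1 0 0 0 0;0 0 0 0 0 0"
}}

```text
time_s: 9.65
tcp_pos: [0.6525, 0.1523, 0.1424]
eef_rot: [-0.072, 0.997, 0.0, 0.001]
force: [0.4, -0.1, -1.3]
grip_width: 0.0002
```

```bash
python3 - <<'E'
from h import *
np.set_printoptions(precision=4,suppress=True)
for c in("scene","top","wrist"):
    p,d=manip.capture(c); save(c+"2",p)
    for t in("hook_knob","hook","lid_edge","lid_hinge"):
        for r in manip.spot_point(c,t)[:1]: print(c,t,round(r["conf"],2),np.round(r["position"],1),world(c,d,r["position"]))
    m=manip.camera_model(c);V=np.linalg.inv(np.array(m["view"]))
    v,u=np.mgrid[:384,:512];P=np.stack([(u-m["cx"])/m["fx"]*d,(v-m["cy"])/m["fy"]*d,d],-1)@V[:3,:3].T+V[:3,3]
    hsv=cv2.cvtColor(p,cv2.COLOR_RGB2HSV)
    red=((hsv[...,0]<6)|(hsv[...,0]>174))&(hsv[...,1]>150)&(d>0)&(abs(P[...,2]-.09)<.01)&(np.hypot(P[...,0]-.625,P[...,1]-.149)<.03)
    print(" red",red.sum(),P[red].mean(0) if red.any() else "")
    L=P[(d>0)&(np.hypot(P[...,0]-.5,P[...,1]-.08)<.03)];print(" lid z",np.median(L[:,2]) if len(L) else "")
s=manip.state();print(s["time_s"],s["tcp_pos"],s["joint_pos"])
E
```

```text
scene hook_knob 0.5 [306.5 190.2] [0.5936 0.185  0.0455]
scene hook 0.45 [292.  213.5] [0.6384 0.1018 0.0689]
scene lid_edge 0.91 [292.1 203.3] [0.608  0.1285 0.0533]
scene lid_hinge 0.89 [249.2 175.3] [0.4421 0.1265 0.0011]
 red 35 [0.6275 0.1482 0.0894]
 lid z 0.05510629183473925
top hook 0.71 [317.  182.3] [ 0.6063 -0.0572  0.0198]
top lid_hinge 0.29 [125.8 224.7] [0.4951 0.3777 0.0161]
 red 0 
 lid z 0.6533761339461681
wrist hook_knob 0.81 [255.5 177.1] [0.6224 0.1492 0.0929]
wrist hook 0.68 [186.9 174.7] [0.6353 0.0956 0.068 ]
wrist lid_edge 0.96 [233.9 144. ] [0.6167 0.1268 0.0001]
 red 218 [0.6238 0.1496 0.091 ]
 lid z 0.05374853935171969
10.4 [0.6508 0.1522 0.1427] [ 0.1349  0.6042  0.2159  1.1825  0.0001 -0.0103]
```

>>> {"api": "send_rows", "payload": {
  "increments": "0 0 -1 0 0 0;0 0 -1 0 0 0;0 0 -1 0 0 0;0 0 -0.2 0 0 0.3;0 0 0 0 0 0;-0.2 0.02 0 0 0 0;-0.2 0.02 0 0 0 0;-0.1 0 0 0 0 0;0 0 0 0 0 0"
}}

```text
time_s: 11.3
tcp_pos: [0.6408, 0.1532, 0.0794]
eef_rot: [-0.095, 0.995, 0.0, 0.0]
force: [-1.7, 0.1, 0.3]
grip_width: -0.0001
```

>>> {"api": "send_rows", "payload": {
  "increments": "-0.29 0.02 0 0 0 0.67;-0.29 -0.01 0 0 0 0.67;-0.285 -0.04 0 0 0 0.67;-0.28 -0.07 0 0 0 0.67;-0.27 -0.1 0 0 0 0.67;-0.26 -0.12 0 0 0 0.67;0 0 0 0 0 0"
}}

```text
time_s: 12.0
tcp_pos: [0.607, 0.1465, 0.0791]
eef_rot: [-0.386, 0.922, 0.0, -0.0]
force: [0.1, -0.1, -0.2]
grip_width: -0.0
```

>>> {"api": "send_rows", "payload": {
  "increments": "-0.25 -0.15 0 0 0 0.67;-0.23 -0.17 0 0 0 0.67;-0.21 -0.195 0 0 0 0.67;-0.19 -0.215 0 0 0 0.67;-0.17 -0.23 0 0 0 0.67;0 0 0 0 0 0"
}}

```text
time_s: 12.6
tcp_pos: [0.5864, 0.1271, 0.079]
eef_rot: [-0.602, 0.798, -0.0, -0.0]
force: [-0.0, -0.1, 0.1]
grip_width: 0.0
```

```bash
python3 - <<'E'
from h import *
p,d=manip.capture("scene"); a=cv2.resize(p[130:260,200:350],None,fx=4,fy=4); save("s3",a)
s=manip.state();print(s["time_s"],s["tcp_pos"],s["force"])
E
```

```text
12.65 [0.58655001 0.12742123 0.07891653] [-0.07548141  1.18559368  0.04127483]
```

View pics/s3.png

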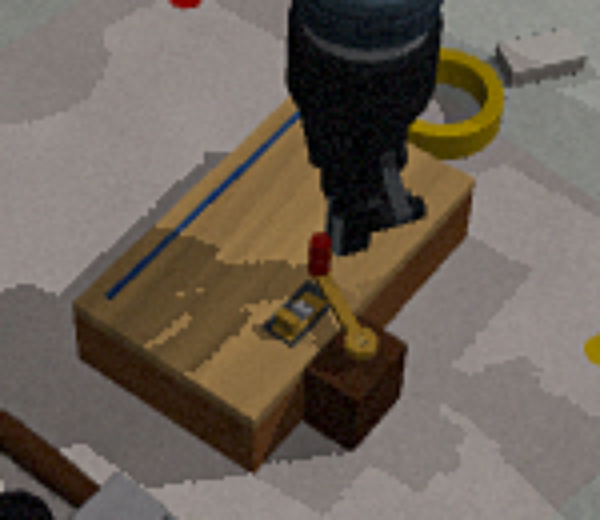

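>>> {"api": "send_rows", "payload": {
  "increments": "-0.075 -0.123 0 0 0 0.33;-0.07 -0.126 0 0 0 0.33;-0.063 -0.13 0 0 0 0.33;-0.056 -0.133 0 0 0 0.33;0 0 0 0 0 0"
}}

```text
time_s: 13.15
tcp_pos: [0.5814, 0.1173, 0.0788]
eef_rot: [-0.678, 0.735, -0.0, 0.0]
force: [0.2, 0.1, -1.0]
grip_width: 0.0001
```

>>> {"api": "send_rows", "payload": {
  "increments": "-0.026 -0.067 0 0 0 0.17;-0.025 -0.068 0 0 0 0.17;-0.023 -0.068 0 0 0 0.17;0 0 0 0 0 0"
}}

```text
time_s: 13.55
tcp_pos: [0.5796, 0.113, 0.0787]
eef_rot: [-0.707, 0.707, 0.0, -0.0]
force: [0.8, 0.6, 0.1]
grip_width: 0.0003
```

>>> {"api": "send_rows", "payload": {
  "increments": "-0.02 -0.07 0 0 0 0.17;-0.018 -0.07 0 0 0 0.17;-0.017 -0.07 0 0 0 0.17;0 0 0 0 0 0"
}}

```text
time_s: 13.95
tcp_pos: [0.5785, 0.1088, 0.0788]
eef_rot: [0.734, -0.68, -0.0, 0.0]
force: [0.6, -0.2, -0.4]
grip_width: -0.0003
```

>>> {"api": "send_rows", "payload": {
  "increments": "-0.015 -0.07 0 0 0 0.17;-0.013 -0.07 0 0 0 0.17;0 0 0 0 0 0"
}}

```text
time_s: 14.25
tcp_pos: [0.578, 0.1064, 0.0788]
eef_rot: [0.751, -0.661, -0.0, -0.0]
force: [0.4, 2.2, 1.2]
grip_width: 0.0
```

>>> {"api": "send_rows", "payload": {
  "increments": "-0.011 -0.07 0 0 0 0.17;0 0 0 0 0 0"
}}

```text
time_s: 14.45
tcp_pos: [0.5778, 0.1051, 0.0789]
eef_rot: [0.759, -0.651, -0.0, -0.0]
force: [-0.4, 2.9, 2.4]
grip_width: 0.0
```

>>> {"api": "send_rows", "payload": {
  "increments": "-0.007 -0.05 0 0 0 0.12;-0.006 -0.05 0 0 0 0.12;0 0 0 0 0 0"
}}

```text
time_s: 14.75
tcp_pos: [0.5775, 0.1029, 0.0789]
eef_rot: [0.771, -0.637, -0.0, -0.0]
force: [-0.9, 5.1, 2.2]
grip_width: 0.0001
```

>>> {"api": "send_rows", "payload": {
  "increments": "-0.005 -0.05 0 0 0 0.12;0 0 0 0 0 0"
}}

```text
time_s: 14.95
tcp_pos: [0.5774, 0.1018, 0.0789]
eef_rot: [0.776, -0.63, -0.0, -0.0]
force: [-0.9, 4.8, 2.1]
grip_width: -0.0001
```

>>> {"api": "send_rows", "payload": {
  "increments": "-0.004 -0.05 0 0 0 0.12;0 0 0 0 0 0"
}}

```text
time_s: 15.15
tcp_pos: [0.5773, 0.1007, 0.0788]
eef_rot: [0.782, -0.623, -0.0, -0.0]
force: [-1.0, 5.0, 3.1]
grip_width: 0.0
```

>>> {"api": "send_rows", "payload": {
  "increments": "-0.002 -0.05 0 0 0 0.12;0 0 0 0 0 0"
}}

```text
time_s: 15.35
tcp_pos: [0.5773, 0.0989, 0.0786]
eef_rot: [0.787, -0.616, 0.001, 0.001]
force: [-1.1, 2.6, 1.1]
grip_width: 0.0001
```

>>> {"api": "send_rows", "payload": {
  "increments": "0 -0.05 0 0 0 0.12;0 0 0 0 0 0"
}}

```text
time_s: 15.55
tcp_pos: [0.5771, 0.0976, 0.0783]
eef_rot: [0.793, -0.609, 0.0, 0.001]
force: [1.1, 0.0, 0.6]
grip_width: -0.0
```

>>> {"api": "send_rows", "payload": {
  "increments": "0 -0.05 0 0 0 0.12;0 0 0 0 0 0"
}}

```text
time_s: 15.75
tcp_pos: [0.5771, 0.0972, 0.0785]
eef_rot: [0.798, -0.602, 0.0, 0.0]
force: [-0.6, 0.1, -0.0]
grip_width: -0.0001
```

The force dropped from 5 N to 0, so it probably snapped. I'm feeling for the stop.

>>> {"api": "send_rows", "payload": {
  "increments": "0.005 -0.05 0 0 0 0;0 -0.04 0 0 0 0;0 0 0 0 0 0"
}}

```text
time_s: 16.05
tcp_pos: [0.5774, 0.0958, 0.0787]
eef_rot: [0.798, -0.602, 0.0, 0.0]
force: [0.1, 0.3, 0.4]
grip_width: -0.0004
```

>>> {"api": "send_rows", "payload": {
  "increments": "0.005 -0.05 0 0 0 0;0 0 0 0 0 0"
}}

```text
time_s: 16.25
tcp_pos: [0.5775, 0.0949, 0.0787]
eef_rot: [0.798, -0.602, -0.0, 0.0]
force: [0.2, 0.5, -0.1]
grip_width: -0.0
```

>>> {"api": "send_rows", "payload": {
  "increments": "0.005 -0.05 0 0 0 0;0 0 0 0 0 0"
}}

```text
time_s: 16.45
tcp_pos: [0.5776, 0.0939, 0.0788]
eef_rot: [0.798, -0.602, 0.0, -0.0]
force: [0.5, 0.5, -0.4]
grip_width: 0.0001
```

>>> {"api": "send_rows", "payload": {
  "increments": "0.005 -0.05 0 0 0 0;0 0 0 0 0 0"
}}

```text
time_s: 16.65
tcp_pos: [0.5777, 0.093, 0.0787]
eef_rot: [0.798, -0.602, -0.0, -0.0]
force: [0.1, 0.4, -0.3]
grip_width: 0.0001
```

```bash
python3 - <<'E'
from h import *
p,d=manip.capture("scene"); a=cv2.resize(p[130:260,200:350],None,fx=4,fy=4); save("s4",a)
s=manip.state();print(s["time_s"],s["tcp_pos"],s["force"])
E
```

```text
16.7 [0.57768851 0.09293393 0.07872999] [ 0.81462942 -0.11840911  0.47956385]
```

View pics/s4.png

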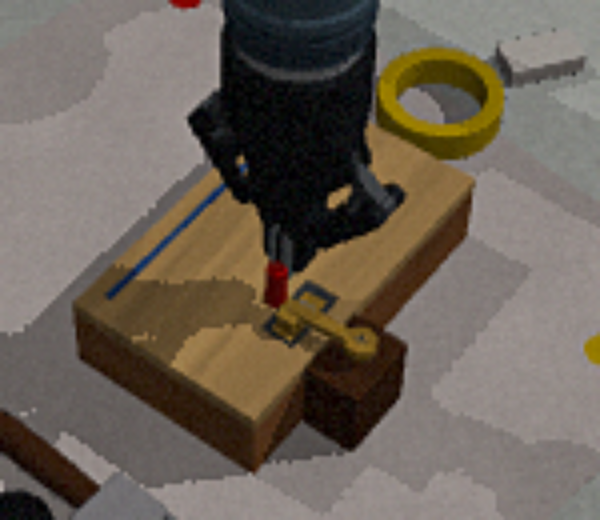

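The bar is past the wedge at crop (318,295) and lies by the stop at (290,320), with the knob at (277,285). I'm backing off and lifting, then measuring the hook angle.

>>> {"api": "send_rows", "payload": {
  "increments": "0.05 0.4 0 0 0 0;0.1 0.5 0 0 0 0;0 0 1 0 0 0;0 0 1 0 0 0;0 0 1 0 0 0;0 0.5 1 0 0 0;0 0.5 1 0 0 0;0 0 0 0 0 0"
}}

```text
time_s: 17.5
tcp_pos: [0.5827, 0.133, 0.1818]
eef_rot: [0.799, -0.601, 0.002, -0.002]
force: [0.8, -0.5, -0.7]
grip_width: 0.0002
```

```bash
cat > m.py <<'E'
from h import *
np.set_printoptions(precision=4,suppress=True)
for c in("scene","wrist"):
    p,d=manip.capture(c); save(c+"5",p)
    for t in("hook_knob","hook"):
        for r in manip.spot_point(c,t)[:1]: print(c,t,round(r["conf"],2),np.round(r["position"],1),world(c,d,r["position"]))
    m=manip.camera_model(c);V=np.linalg.inv(np.array(m["view"]))
    v,u=np.mgrid[:384,:512];P=np.stack([(u-m["cx"])/m["fx"]*d,(v-m["cy"])/m["fy"]*d,d],-1)@V[:3,:3].T+V[:3,3]
    hsv=cv2.cvtColor(p,cv2.COLOR_RGB2HSV)
    red=((hsv[...,0]<6)|(hsv[...,0]>174))&(hsv[...,1]>150)&(d>0)&(abs(P[...,2]-.085)<.015)
    k=P[red].mean(0) if red.any() else None
    print(" red",red.sum(),k)
    if k is not None: print(" bar angle off square (deg)",np.degrees(np.arctan2(k[1]-.0957,k[0]-.634))%360-195.6)
    L=P[(d>0)&(np.hypot(P[...,0]-.5,P[...,1]-.08)<.03)];print(" lid z",np.median(L[:,2]) if len(L) else "")
    L=P[(d>0)&(np.hypot(P[...,0]-.59,P[...,1]-.14)<.012)];print(" lid edge z",np.median(L[:,2]) if len(L) else "")
s=manip.state();print(s["time_s"],s["tcp_pos"],s["force"])
E
python3 m.py
```

```text
scene hook_knob 0.55 [269.9 196.4] [0.5866 0.08   0.0929]
scene hook 0.45 [291.2 214.5] [0.6398 0.0982 0.0697]
 red 87 [0.6343 0.259  0.0855]
 bar angle off square (deg) -105.70148440693156
 lid z 0.05499803721712854
 lid edge z 0.184158260697175
wrist hook 0.65 [203. 138.] [0.6362 0.0966 0.0678]
 red 177 [0.5856 0.0761 0.0909]
 bar angle off square (deg) 6.443797858962995
 lid z 0.05372268643991296
 lid edge z 0.054191940705964725
17.8 [0.5798 0.1306 0.1773] [-0.2343  0.3169 -0.2584]
```

```bash
python3 -c "
import cv2;a=cv2.imread('pics/wrist5.png');cv2.imwrite('pics/w5.png',cv2.resize(a,(768,576)))"
```

```text
(no output)
```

View pics/w5.png

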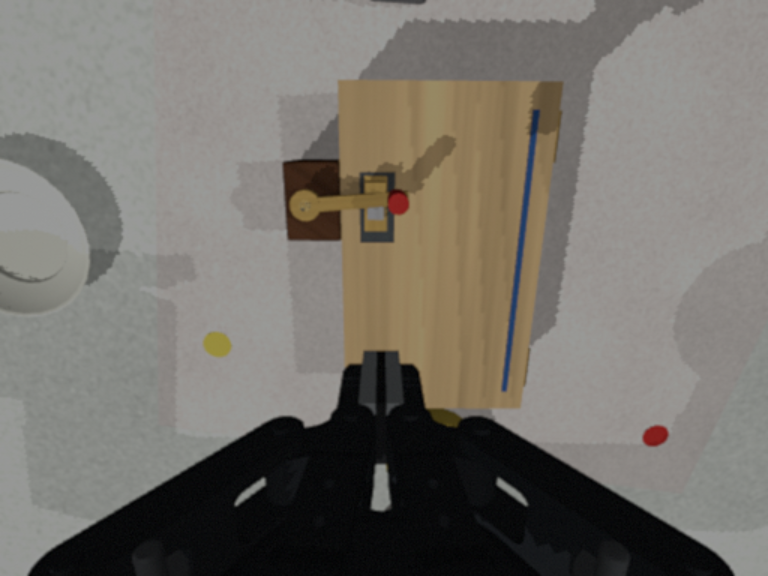

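```bash
python3 - <<'E'
from h import *
np.set_printoptions(precision=4,suppress=True)
c="wrist";p,d=manip.capture(c);m=manip.camera_model(c);V=np.linalg.inv(np.array(m["view"]))
v,u=np.mgrid[:384,:512];P=np.stack([(u-m["cx"])/m["fx"]*d,(v-m["cy"])/m["fy"]*d,d],-1)@V[:3,:3].T+V[:3,3]
hsv=cv2.cvtColor(p,cv2.COLOR_RGB2HSV)
near=(d>0)&(np.hypot(P[...,0]-.6,P[...,1]-.09)<.09)
top=near&(P[...,2]>.0905)&(P[...,2]<.1)
K=P[top].mean(0);print("knob top",top.sum(),K)
bar=near&(P[...,2]>.0645)&(P[...,2]<.073)&(hsv[...,1]>60)
B=P[bar];print(bar.sum(),B.min(0),B.max(0))
l=cv2.fitLine(B[:,:2].astype(np.float32),cv2.DIST_HUBER,0,.01,.01).ravel();a=np.degrees(np.arctan2(l[1],l[0]));print("bar dir",a)
lid=(d>0)&(abs(P[...,2]-.0545)<.004)&(np.hypot(P[...,0]-.54,P[...,1]-.112)<.15)&(v<270)
r=cv2.minAreaRect((P[lid][:,:2]*1000).astype(np.float32));print(r)
# blue line / lid far edge direction: robust fit of +x edge per row
Q=P[lid];b=np.round(Q[:,1]/.004).astype(int);E=np.array([[Q[b==k][:,0].max(),k*.004] for k in np.unique(b) if .12<k*.004<.2 or .0<k*.004<.05])
l=cv2.fitLine(E.astype(np.float32),cv2.DIST_HUBER,0,.01,.01).ravel();print("edge dir-90",np.degrees(np.arctan2(l[1],l[0]))%180-90)
print(manip.state()["time_s"])
E
```

```text
knob top 170 [0.586  0.0773 0.0926]
870 [0.5792 0.0706 0.0646] [0.6464 0.1053 0.0717]
bar dir 23.620876
((562.092529296875, 115.57968139648438), (166.5068359375, 217.27288818359375), 15.841689109802246)
edge dir-90 14.528503
17.85
```

>>> {"api": "send_rows", "payload": {
  "increments": "0 0 0 0 0 0;0 0 0 0 0 0;0 0 0 0 0 0;0 0 0 0 0 0;0 0 0 0 0 0"
}}

```text
time_s: 18.35
tcp_pos: [0.5807, 0.1309, 0.1788]
eef_rot: [0.798, -0.602, 0.0, -0.0]
force: [0.9, -0.3, -0.1]
grip_width: -0.0002
```

```bash
python3 m.py | grep -A5 wrist; python3 -c "
from h import *
p,d=manip.capture('scene')
for t in('tape','brush','ink','eraser'):
    print(t,[np.round(r['position'],1) for r in manip.spot_point('scene',t)[:1]])
print(manip.job_done())"
```

```text
wrist hook_knob 0.97 [265.9 131.5] [0.5867 0.0739 0.0928]
wrist hook 0.9 [204.1 136.9] [0.6369 0.0961 0.0678]
 red 176 [0.5864 0.0766 0.0912]
 bar angle off square (deg) 6.245358365786018
 lid z 0.054100509915906286
 lid edge z 0.05483942386766438
18.65 [0.5806 0.131  0.1787] [ 0.3194 -0.286  -0.8136]
tape [array([307.2, 162.1])]
brush [array([225.6, 257.1])]
ink [array([208.3, 277.8])]
eraser [array([333.6, 149. ])]
the job is handed in; nothing more can be done
None
```

I pressed the lid shut and swung the brass hook over it until it snapped past the spring catch. The job was handed in at about 18.7 s of the 54 s allowed. It reports no verdict.

- **Lid:** I pressed until it seated, with about 15 N measured downward. My last check put its top at 54 to 55 mm, against 55 mm when fully shut.
- **Hook:** the measured push on the knob peaked at about 5 N, then fell to zero at the snap.
    - **Let go:** the hook stayed put for more than a second after I backed off.
    - **Angle:** the estimates are about 5 to 6° (0.09 to 0.11 rad) past square. That fits a stop set near its 5 mm limit and is inside the 0.14 rad allowed.
    - **Disagreeing check:** a line fitted to the bar itself gave about 8°, right at that limit. I discounted it because brass from the stop and block was mixed into the fit.
    - **Not confirmed:** I did not push hard enough to feel the stop, so being home rests on the force drop, the pictures and the hook not springing back.
- **Bystanders:** the brush, tape, ink jar and eraser show within about 5 pixels of where they started, about what the detector's own error would give. The arm never came down near them.

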